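Deal the jam pyramid out onto its coasters

TASK

Take the little pyramid of four jam cups apart from the top down and set each cup upright in the middle of the coaster that has the colour of its lid. Set the cups down, do not drop them or tip any over, and leave the dotted mug where it is.

Things in the scene. Friction and masses are not known exactly. Their poses are not given: they have to be found in the camera images.
- jam_orange: jam portion cup with orange lid, gold foil body; on top of the pyramid, on the lids of the three others, underside 33 mm above the worktop. Loose, 30 g, 27 mm high; round, 43 mm across at the foot, widening to 58 mm at the lid rim. Origin: underside, 3 mm off the body's axis (the axis lies 3 mm toward +x; a thin peel tab sticks out 6 mm toward -x)
- jam_purple: jam portion cup with purple lid, gold foil body; one of the three bottom cups of the pyramid, on the slate board. Loose, 30 g, 27 mm high; round, 43 mm across at the foot, widening to 58 mm at the lid rim. Origin: underside, 3 mm off the body's axis (the axis lies 3 mm toward +x; a thin peel tab sticks out 6 mm toward -x)
- jam_red: jam portion cup with red lid, gold foil body; one of the three bottom cups of the pyramid, on the slate board. Loose, 30 g, 27 mm high; round, 43 mm across at the foot, widening to 58 mm at the lid rim. Origin: underside, 3 mm off the body's axis (the axis lies 3 mm toward +x; a thin peel tab sticks out 6 mm toward -x)
- jam_green: jam portion cup with green lid, gold foil body; one of the three bottom cups of the pyramid, on the slate board. Loose, 30 g, 27 mm high; round, 43 mm across at the foot, widening to 58 mm at the lid rim. Origin: underside, 3 mm off the body's axis (the axis lies 3 mm toward +x; a thin peel tab sticks out 6 mm toward -x)
- coaster_orange: flat round coaster with an orange face and white edge, 94 mm across, 5 mm thick, fixed to the worktop. Origin: centre of the underside (its top is 5 mm higher); z up.
- coaster_purple: flat round coaster with a purple face and white edge, 94 mm across, 5 mm thick, fixed to the worktop. Origin: centre of the underside (its top is 5 mm higher); z up.
- coaster_red: flat round coaster with a red face and white edge, 94 mm across, 5 mm thick, fixed to the worktop. Origin: centre of the underside (its top is 5 mm higher); z up.
- coaster_green: flat round coaster with a green face and white edge, 94 mm across, 5 mm thick, fixed to the worktop. Origin: centre of the underside (its top is 5 mm higher); z up.
- slate_board: fixed round dark slate board under the pyramid, 176 mm across, 6 mm thick. Origin: centre of its underside; the bottom cups stand round it in a triangle, 66 mm apart, in any order of colours
- mug: white mug with green dots, loose bystander, 78 mm across, 114 mm with its handle, 93 mm high. Origin: centre of the underside of its bounding box.

How it is judged:
At the end, for the whole second after the job is handed in: Each of the four cups stands upright (within 0.12 rad) and at rest on the coaster of its own colour, its centre within 15 mm of the coaster's centre (horizontal distance between jam_orange and coaster_orange below 0.015 m and z of jam_orange in the frame of coaster_orange between 0.002 and 0.01 m and angle between each of jam_orange, jam_purple, jam_red, jam_green's own z axis and vertical below 0.12 rad and linear speed of each of jam_orange, jam_purple, jam_red, jam_green below 0.02 m/s and horizontal distance between jam_purple and coaster_purple below 0.015 m and z of jam_purple in the frame of coaster_purple between 0.002 and 0.01 m and horizontal distance between jam_red and coaster_red below 0.015 m and z of jam_red in the frame of coaster_red between 0.002 and 0.01 m and horizontal distance between jam_green and coaster_green below 0.015 m and z of jam_green in the frame of coaster_green between 0.002 and 0.01 m); the robot touches nothing.
It fails at once if a cup is tipped over (more than 0.8 rad) (angle between any of jam_orange, jam_purple, jam_red, jam_green's own z axis and vertical above 0.8 rad).
It fails at once if a cup is dropped: it is in the air, more than 60 mm above the worktop, with no finger on it ((height (world z) of jam_orange above 0.06 m and contact force between jam_orange and the fingers below 0.02 N) or (height (world z) of jam_purple above 0.06 m and contact force between jam_purple and the fingers below 0.02 N) or (height (world z) of jam_red above 0.06 m and contact force between jam_red and the fingers below 0.02 N) or (height (world z) of jam_green above 0.06 m and contact force between jam_green and the fingers below 0.02 N)).
It fails at once if a bottom cup is moved more than 30 mm while the orange cup still rests on the pyramid ((distance of jam_purple from where it was at the start of the episode above 0.03 m and distance of jam_orange from where it was at the start of the episode below 0.03 m) or (distance of jam_red from where it was at the start of the episode above 0.03 m and distance of jam_orange from where it was at the start of the episode below 0.03 m) or (distance of jam_green from where it was at the start of the episode above 0.03 m and distance of jam_orange from where it was at the start of the episode below 0.03 m)).
It fails at once if the mug is moved more than 20 mm (distance of mug from where it was at the start of the episode above 0.02 m).
It also fails if it takes over 91 s, if anything falls off the work surface, if the arm or the gripper's body presses on something with over 40 N, if the wrist force passes 120 N, or if a joint passes its speed limit or range.

ROBOT

A 6-joint arm with a two-finger parallel gripper is mounted at the origin on a cart in front of the work surface, level with it; the furniture and walls round the work are solid. World frame = base frame: x ahead of the robot, y to its left, z up, the work surface at z = 0. Lengths are in m, angles in rad, forces in N, time in s.
With the tool pointing down it reaches from about 0.225 to 0.725 m from the base axis. Payload 3.1 kg.
Tool frame: the origin (TCP) lies midway between the tips of the shut fingers; the grasp point (between the pads) lies 19 mm behind it; z points along the fingers, y is the line along which they close (so a half turn about z gives the same grasp; the last joint's range is limited). The gripper opens to 85 mm and grips with 20 to 120 N. Pads are 22 mm wide; open, the fingers measure 114 mm over their backs; the gripper's body (76 mm by 85 mm) begins 54 mm behind the grasp point. The pads swing forward as they close: fully open they stand 13 mm farther back than shut.
Start: joints at [1.066, 0.048, 0.099, 1.622, 0, 1.443], TCP at [0.193, 0.488, 0.231] pointing down, gripper open.
Joint ranges: [-2.91, 2.91], [-0.99, 1.94], [-1.21, 1.42], [-2.12, 2.29], [-1.49, 1.47], [-3.14, 3.14]. Speed limits (rad/s): [2.79, 2.79, 3.14, 3.14, 3.14, 3.14].

INTERFACE

Orientations are given as a rotation vector (axis times angle).
In Python, from workcell import bot gives the robot as it stands. The module is installed in compiled form; this text tells all that it offers.
- The arm moves only by the tool servo_tool, never from a script. Its argument "rows" is text: rows parted by semicolons, each of 7 numbers parted by spaces: the shift along the world's x, y, z in units of 300 mm (1.0 is 300 mm), then the turn, a rotation vector about the world's x, y, z in units of 360 degrees (1.0 is 360 degrees), then the opening, from -1 (shut) to 1 (fully open). In form: dx dy dz wx wy wz jaw; .... A call has 1 to 8 rows; each row is the pose to reach, as a shift and turn from the pose commanded when the call began, turning the shorter way round; what a row does not reach only later rows make up. A row lasts 1/10 s, in which the tool goes at most 50 mm and 8.59 degrees, less where a joint would pass 70% of its speed; a pose out of reach is approached as far as the arm can. A call with a number of a shift or a turn outside -1 to 1 is refused whole. A call with a gripper value outside its range is refused whole. The fingers move at their own pace and stop on an object; the grip force is fixed at half the most. Time passes only in rows, so rows that repeat a pose let the fingers close. It gives the time, the measured TCP pose, the force, the opening and the grip force at its end, in the units of the state.
- bot.observe(): the state, without advancing time (a new reading comes with each control period).
- bot.camera(name): name is "scene" or "top"; returns (picture, depth): 384x512x3 uint8, red, green, blue; 384x512 float32, m along the optical axis (not along the pixel's ray), 0 where there is no reading.
- bot.camera_model(name): a dict with "fx", "fy", "cx", "cy" (pixels), "distortion" ([k1, k2, p1, p2, k3] as OpenCV has them; the pictures are not rectified), "world_to_cam" (4x4, takes a point from world to camera coordinates). Camera axes: x right, y down, z forward; pixel columns grow to the right and rows downward; lengths in m; the calibration is good to about 2 mm. A picture is of the moment at which its call begins. camera_model takes no time and is no camera call.
- bot.close_job(): hands the job in; it is judged then, once.
Trained networks look in the newest picture that a camera, given by its name, has taken for a name from the list of things; names that differ only in an ending like _2 or _b are one class to them, and where a whole thing is asked for, a point or a joint stands for the part that bears it (a point fixed in the world has none). Each returns a list of dicts, best first, with "conf" (0 to 1); they miss things now and then, are a little off and sometimes report something else, mostly with a low value. They report only what shows in the picture. A call takes as long as a camera call.
- bot.trace(camera, target): "region" (384x512 bool, what is visible of it) and "rect" ([left, top, right, bottom] in pixels, round what is visible of it).
- bot.mark_of(camera, target): "centre" ([row, column] in pixels: a listed point, or the origin of a listed thing).
The state is a dict: "time": time; "joint_pos": joint angles; "dq": joint speeds; "joint_torque": joint torques, N m; "tool_pos": TCP position; "ee_rot": TCP orientation; "contact_force": force on the tool from outside, world axes, zero at the start; "ft_torque": the same for the moment, N m; "grip_width": finger opening in m; "grasp_force": force on a finger pad.
Only numpy, scipy, OpenCV 4.12 (cv2) and the standard library are available. Lean on these libraries where they do the work, as an engineer would, in place of code of your own. Each camera call takes 0.05 s, during which the arm holds its last target. There are 200 camera calls.

## Working session

There is one attempt and no reset: what is moved stays moved. The work goes in short steps, Python scripts to look and compute and a tool call to move; the robot and the scene stay as the last step left them, time stands still between calls to the robot, and variables do not carry over. Pictures are saved under pics/ and viewed, at most 14 in all, crops included, and the job is handed in when it is done.

Besides the shell and the picture viewer there is one more tool, called after ">>>" in YAML: its name, and indented under it one key for each argument. servo_tool: Moves the arm, as the interface text tells. Shifts and turns lie within -1 to 1; 1 stands for 300 mm of shift or 360 degrees of turn. Its arguments: {"type":"object","properties":{"rows":{"type":"string"}},"required":["rows"]}

```bash
mkdir -p pics
cat > h.py <<'E'
import numpy as np, cv2
from workcell import bot
def ray(cam,uv):
    m=bot.camera_model(cam);K=np.array([[m['fx'],0,m['cx']],[0,m['fy'],m['cy']],[0,0,1.]])
    p=cv2.undistortPoints(np.array(uv,float).reshape(-1,1,2),K,np.array(m['distortion'],float)).reshape(-1,2)
    T=np.linalg.inv(np.array(m['world_to_cam']));
    return T[:3,3],np.c_[p,np.ones(len(p))]@T[:3,:3].T
def at_z(cam,uv,z):
    o,d=ray(cam,uv); return o+d*((z-o[2])/d[:,2])[:,None]
def at_depth(cam,uv,dep):
    o,d=ray(cam,uv); return o+d*np.asarray(dep)[:,None]
def cloud(cam,region,dep):
    v,u=np.nonzero(region&(dep>0)); return at_depth(cam,np.c_[u,v],dep[v,u])
E
cat > look.py <<'E'
from h import *
import sys
names=['jam_orange','jam_purple','jam_red','jam_green','coaster_orange','coaster_purple','coaster_red','coaster_green','slate_board','mug']
for cam in ['top','scene']:
    im,dep=bot.camera(cam); cv2.imwrite(f'pics/{cam}0.png',im[:,:,::-1])
    for n in names:
        for r in bot.trace(cam,n)[:2]:
            if r['conf']<.3: continue
            P=cloud(cam,r['region'],dep)
            if len(P)<10: print(cam,n,'few');continue
            zt=np.percentile(P[:,2],90); 
            Q=P[abs(P[:,2]-zt)<.006]
            (cx,cy),R=cv2.minEnclosingCircle((Q[:,:2]*1000).astype(np.float32))
            print(cam,n,round(r['conf'],2),r['rect'],'ztop',zt.round(4),'circ',round(cx,1),round(cy,1),round(R,1),'med',np.median(Q,0).round(4),len(Q))
s=bot.observe(); print(s['time'],s['tool_pos'],s['ee_rot'],s['grip_width'])
E
python3 look.py
```

```text
top jam_orange 0.85 [218.0, 160.9, 240.0, 181.9] ztop 0.0626 circ 554.6 -33.7 30.4 med [ 0.5541 -0.0355  0.0602] 329
top jam_purple 0.79 [201.6, 170.5, 224.8, 189.1] ztop 0.0364 circ 532.2 0.4 28.1 med [0.5283 0.0047 0.0338] 239
top jam_purple 0.3 [236.0, 169.6, 248.5, 190.9] ztop 0.0362 circ 537.4 -65.2 28.1 med [ 0.5325 -0.0712  0.0336] 209
top jam_red 0.62 [232.7, 169.3, 250.3, 189.3] ztop 0.0364 circ 533.2 -68.3 29.4 med [ 0.53   -0.0713  0.0337] 227
top jam_green 0.5 [218.6, 147.3, 238.5, 166.0] ztop 0.036 circ 590.8 -32.8 30.7 med [ 0.5996 -0.0303  0.0331] 207
top coaster_orange 0.98 [126.1, 132.1, 160.8, 167.5] ztop 0.0085 circ 617.9 217.9 48.1 med [0.6169 0.2175 0.006 ] 765
top coaster_purple 0.91 [299.4, 146.9, 331.1, 178.0] ztop 0.0087 circ 588.3 -283.1 46.3 med [ 0.5874 -0.2828  0.0062] 677
top coaster_red 0.63 [112.8, 195.8, 143.8, 227.9] ztop 0.0086 circ 440.1 256.5 47.6 med [0.4393 0.2548 0.0061] 777
top coaster_red 0.55 [368.0, 171.6, 404.9, 207.6] ztop 0.0898 circ 506.6 -483.5 50.5 med [ 0.5114 -0.4936  0.09  ] 173
top coaster_green 0.9 [288.8, 195.6, 321.2, 230.5] zt
[... 882 characters left out ...]
0038] 166
scene coaster_purple 0.79 [299.0, 203.9, 330.7, 218.5] ztop 0.0056 circ 587.0 -284.9 47.5 med [ 0.5826 -0.2868  0.0042] 385
scene coaster_red 0.54 [141.7, 173.4, 171.4, 188.6] ztop 0.0054 circ 440.0 254.9 49.7 med [0.4364 0.2523 0.0037] 248
scene slate_board 0.6 [215.7, 180.8, 272.3, 205.5] ztop 0.0063 circ 555.5 -37.9 90.8 med [ 0.5169 -0.0667  0.0048] 601
scene mug 0.93 [352.1, 208.6, 397.1, 257.5] ztop 0.0871 circ 505.0 -486.2 51.5 med [ 0.4925 -0.4822  0.087 ] 312
scene mug 0.66 [143.6, 174.3, 169.0, 188.7] ztop 0.0054 circ 436.5 255.9 48.0 med [0.4358 0.2522 0.0037] 248
1.1 [0.1931814  0.48815357 0.23131316] [ 5.88363463e-01  3.08599334e+00 -2.43630283e-05] 0.08501848475588539
```

Run:
```python
import cv2
a=cv2.imread('pics/top0.png')[120:240,90:420];b=cv2.imread('pics/top0.png')[135:215,190:270]
cv2.imwrite('pics/t0a.png',cv2.resize(a,(792,288),interpolation=3));cv2.imwrite('pics/t0b.png',cv2.resize(b,(560,560),interpolation=3))
```

```text
(no output)
```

View pics/t0a.png

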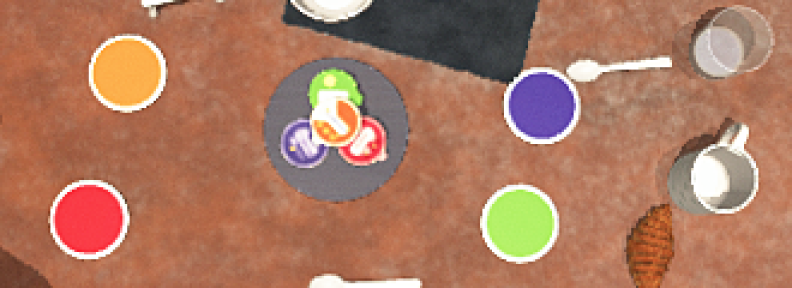

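View pics/t0b.png

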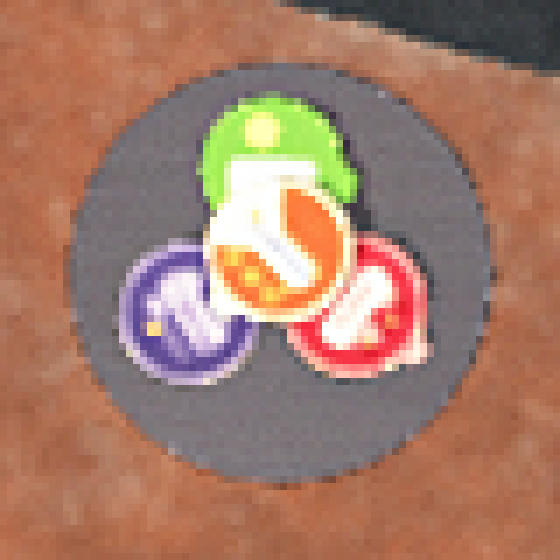

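View pics/scene0.png

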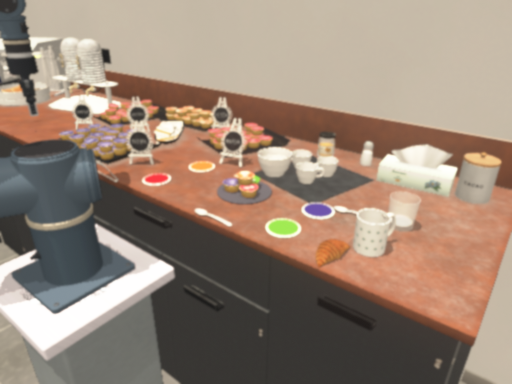

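The top picture (up = +x, left = +y) shows orange on top of green (far), purple (left) and red (right). Crop pixels are about (280,250) for orange, (270,160) green, (187,310) purple and (358,310) red. Tabs stick out lower left on orange and lower right on red. Next I check for obstacles and measure orange's tab direction.

Run:
```python
from h import *
im,dep=bot.camera('top')
P=cloud('top',np.ones(dep.shape,bool),dep)
print('height map mm/10: rows x .35-.80 (25mm*2), cols y .55..-.55 (50mm)')
for x in np.arange(.2,.85,.05):
    print(round(x,2),[int(1000*P[m][:,2].max()) if (m:=(abs(P[:,0]-x)<.025)&(abs(P[:,1]-y)<.025)).any() else -1 for y in np.arange(.55,-.56,-.05)])
Q=P[(P[:,2]>.055)&(P[:,2]<.07)&(np.hypot(P[:,0]-.554,P[:,1]+.035)<.05)]
c=np.array([.554,-.035])
d=Q[:,:2]-c; a=np.degrees(np.arctan2(d[:,1],d[:,0])); r=np.hypot(*d.T)
for k in range(-180,180,30):
    m=(a>=k)&(a<k+30); print(k,(r[m].max()*1000).round(1))
```

```text
height map mm/10: rows x .35-.80 (25mm*2), cols y .55..-.55 (50mm)
0.2 [-882, -886, 279, 308, -884, -886, -887, -886, -885, -888, -885, -886, -885, -887, -883, -887, -887, -884, -885, -884, -882, -885, -879]
0.25 [-886, -886, -887, -886, -883, -878, -880, -887, -886, -885, -884, -886, -886, -887, -888, -884, -883, -887, -884, -887, -885, -887, -890]
0.3 [-887, -886, -888, -892, -1, -1, -887, -887, -891, -889, -892, -891, -885, -889, -886, -887, -890, -889, -882, -888, -886, -886, -888]
0.35 [15, 16, 14, 12, 10, 5, 6, 6, 6, 6, 6, 10, 13, 13, 8, 6, 6, 7, 5, 26, 6, 5, 5]
0.4 [36, 28, 15, 6, 6, 10, 11, 9, 7, 6, 7, 8, 8, 6, 6, 9, 11, 9, 6, 40, 36, 6, 9]
0.45 [66, 28, 83, 8, 7, 11, 10, 9, 6, 6, 6, 11, 12, 6, 7, 11, 12, 11, 6, 40, 95, 95, 6]
0.5 [66, 63, 161, 145, 6, 8, 10, 7, 6, 5, 33, 39, 37, 36, 5, 7, 11, 10, 7, 6, 97, 97, 5]
0.55 [73, 31, 160, 155, 6, 8, 6, 8, 7, 7, 35, 67, 65, 39, 7, 7, 10, 11, 6, 6, 97, 95, 9]
0.6 [69, 30, 7, 8, 6, 7, 11, 11, 8, 6, 9, 62, 63, 12, 6, 8, 11, 11, 10, 6, 6, 92, 6]
0.65 [37, 41, 40, 6, 6, 8, 11, 11, 8, 6, 7, 82, 84, 11, 10, 11, 11, 14, 15, 14, 90, 87, 88]
0.7 [75, 65, 41, 6, 6, 5, 26, 117, 102, 74, 88, 83, 84, 87, 64, 60, 12, 9, 6, 7, 89, 88, 88]
0.75 [78, 67, 33, 7, 29, 31, 31, 164, 166, 119, 83, 86, 83, 84, 61, 62, 11, 10, 7, 7, 7, 5, 6]
0.8 [65, 32, 28, 63, 64, 67, 66, 10, 43, 6, 6, 87, 84, 59, 61, 61, 13, 11, 6, 7, 6, 7, 8]
-180 27.6
-150 27.9
-120 29.0
-90 29.2
-60 29.9
-30 29.8
0 29.2
30 29.9
60 28.8
90 27.6
120 32.8
150 27.0
```

>>> servo_tool:
  rows: "0.6 -0.9 0 0 0 -0.065 1;0.6 -0.9 0 0 0 -0.065 1;0.6 -0.9 0 0 0 -0.065 1;0.6 -0.9 0 0 0 -0.065 1;0.6 -0.9 0 0 0 -0.065 1;0.6 -0.9 0 0 0 -0.065 1;0.6 -0.9 0 0 0 -0.065 1;0.6 -0.9 0 0 0 -0.065 1"

```text
time: 1.95
tool_pos: [0.3747, 0.2157, 0.2313]
ee_rot: [1.21, 2.898, -0.001]
contact_force: [-0.3, 0.5, -0.3]
grip_width: 0.0855
grasp_force: 0.0
```

>>> servo_tool:
  rows: "0.6 -0.84 -0.3 0 0 0 1;0.6 -0.84 -0.3 0 0 0 1;0.6 -0.84 -0.3 0 0 0 1;0.6 -0.84 -0.3 0 0 0 1;0.6 -0.84 -0.3 0 0 0 1;0.6 -0.84 -0.3 0 0 0 1;0.6 -0.84 -0.3 0 0 0 1;0.6 -0.84 -0.3 0 0 0 1"

```text
time: 2.75
tool_pos: [0.5536, -0.0353, 0.1392]
ee_rot: [-1.205, -2.899, 0.001]
contact_force: [-0.2, 0.4, -0.5]
grip_width: 0.0853
grasp_force: 0.0
```

>>> servo_tool:
  rows: "0 0 0 0 0 0 1;0 0 0 0 0 0 1"

```text
time: 2.95
tool_pos: [0.5529, -0.0323, 0.1419]
ee_rot: [1.199, 2.904, 0.001]
contact_force: [-0.1, 0.3, 0.7]
grip_width: 0.0854
grasp_force: 0.0
```

>>> servo_tool:
  rows: "0.005 -0.007 -0.15 0 0 0 1;0.005 -0.007 -0.25 0 0 0 1;0.005 -0.007 -0.32 0 0 0 1;0.005 -0.007 -0.345 0 0 0 1;0.005 -0.007 -0.345 0 0 0 1;0.005 -0.007 -0.345 0 0 0 1"

```text
time: 3.55
tool_pos: [0.5557, -0.0355, 0.0396]
ee_rot: [1.2, 2.901, 0.001]
contact_force: [0.6, 0.6, 0.4]
grip_width: 0.0851
grasp_force: 0.0
```

>>> servo_tool:
  rows: "0 0 0 0 0 0 -1;0 0 0 0 0 0 -1;0 0 0 0 0 0 -1;0 0 0 0 0 0 -1;0 0 0 0 0 0 -1;0 0 0 0 0 0 -1;0 0 0 0 0 0 -1;0 0 0 0 0 0 -1"

```text
time: 4.35
tool_pos: [0.5564, -0.0361, 0.0405]
ee_rot: [1.201, 2.899, 0.002]
contact_force: [-1.1, 0.8, 5.8]
grip_width: 0.0539
grasp_force: 61.8
```

>>> servo_tool:
  rows: "0 0 0.02 0 0 0 -1;0 0 0.05 0 0 0 -1;0 0 0.1 0 0 0 -1;0 0 0.15 0 0 0 -1;0 0 0.2 0 0 0 -1;0 0 0.2 0 0 0 -1"

```text
time: 4.95
tool_pos: [0.5572, -0.0364, 0.1019]
ee_rot: [1.199, 2.896, 0.002]
contact_force: [0.5, -0.4, -0.2]
grip_width: 0.0537
grasp_force: 62.9
```

Run:
```python
from h import *
for c in ['top','scene']:
    im,d=bot.camera(c);cv2.imwrite(f'pics/l_{c}.png',im[:,:,::-1])
a=cv2.imread('pics/l_top.png')[130:220,180:280];b=cv2.imread('pics/l_scene.png')[130:220,195:295]
cv2.imwrite('pics/l1.png',cv2.resize(cv2.hconcat([a,b]),(800,360),interpolation=3))
```

```text
(no output)
```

View pics/l1.png

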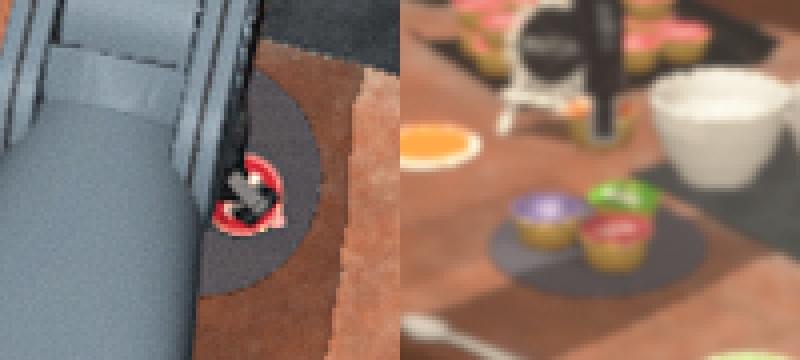

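>>> servo_tool:
  rows: "0.03 0.1 0 0 0 0 -1;0.06 0.24 0 0 0 0 -1;0.1 0.38 0 0 0 0 -1;0.14 0.52 0 0 0 0 -1;0.17 0.66 0 0 0 0 -1;0.2 0.78 0 0 0 0 -1;0.2 0.845 0 0 0 0 -1;0.2 0.845 0 0 0 0 -1"

```text
time: 5.85
tool_pos: [0.6135, 0.22, 0.0964]
ee_rot: [-1.196, -2.903, 0.002]
contact_force: [-0.3, -0.8, -1.0]
grip_width: 0.0535
grasp_force: 63.0
```

>>> servo_tool:
  rows: "0 0 0 0 0 0 -1;0 0 0 0 0 0 -1"

```text
time: 6.05
tool_pos: [0.6143, 0.216, 0.0975]
ee_rot: [-1.204, -2.901, 0.002]
contact_force: [-0.7, -0.0, -1.5]
grip_width: 0.0537
grasp_force: 63.0
```

>>> servo_tool:
  rows: "0.007 0 -0.1 0 0 0 -1;0.007 0 -0.2 0 0 0 -1;0.007 0 -0.25 0 0 0 -1;0.007 0 -0.265 0 0 0 -1;0.007 0 -0.265 0 0 0 -1;0.007 0 -0.265 0 0 0 -1"

```text
time: 6.65
tool_pos: [0.618, 0.2175, 0.0201]
ee_rot: [1.202, 2.9, 0.002]
contact_force: [-0.5, 0.1, -0.4]
grip_width: 0.0536
grasp_force: 63.0
```

Run:
```python
from h import *
im,d=bot.camera('scene');cv2.imwrite('pics/p_scene.png',im[:,:,::-1])
cv2.imwrite('pics/p1.png',cv2.resize(im[130:190,165:245,::-1],(640,480),interpolation=3))
```

```text
(no output)
```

View pics/p1.png

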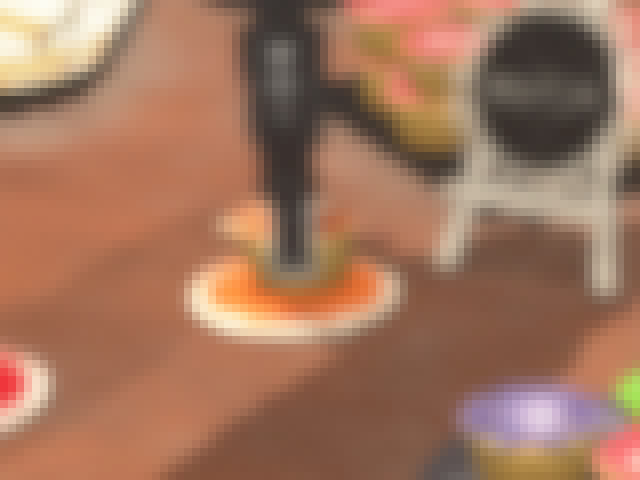

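>>> servo_tool:
  rows: "0 0 -0.01 0 0 0 -1;0 0 -0.015 0 0 0 -1;0 0 -0.02 0 0 0 -1;0 0 -0.02 0 0 0 -1"

```text
time: 7.1
tool_pos: [0.6171, 0.2177, 0.0131]
ee_rot: [1.201, 2.902, 0.001]
contact_force: [-2.0, 0.0, 2.3]
grip_width: 0.054
grasp_force: 63.3
```

>>> servo_tool:
  rows: "0 0 -0.004 0 0 0 -1;0 0 -0.004 0 0 0 -1"

```text
time: 7.3
tool_pos: [0.6172, 0.2177, 0.0131]
ee_rot: [1.201, 2.902, 0.001]
contact_force: [-2.8, -0.6, 8.0]
grip_width: 0.0539
grasp_force: 63.6
```

>>> servo_tool:
  rows: "0 0 0 0 0 0 1;0 0 0 0 0 0 1;0 0 0 0 0 0 1;0 0 0 0 0 0 1;0 0 0 0 0 0 1;0 0 0 0 0 0 1;0 0 0.1 0 0 0 1;0 0 0.25 0 0 0 1"

```text
time: 8.1
tool_pos: [0.6134, 0.2167, 0.082]
ee_rot: [-1.199, -2.895, 0.009]
contact_force: [-0.1, -0.5, -0.7]
grip_width: 0.0853
grasp_force: 0.0
```

>>> servo_tool:
  rows: "0 0 0.25 0 0 0 1;-0.1 -0.4 0.3 0 0 0 1;-0.1 -0.4 0.3 0 0 0 1;-0.1 -0.4 0.3 0 0 0 1;-0.1 -0.4 0.3 0 0 0 1"

```text
time: 8.6
tool_pos: [0.5874, 0.0941, 0.1789]
ee_rot: [1.207, 2.896, 0.001]
contact_force: [0.9, 0.9, 0.1]
grip_width: 0.0856
grasp_force: 0.0
```

```bash
cat > look2.py <<'E'
from h import *
import sys
col=lambda n:n
for cam in ['top','scene']:
    im,dep=bot.camera(cam); cv2.imwrite(f'pics/{cam}_{sys.argv[1]}.png',im[:,:,::-1])
    for n in ['jam_orange','jam_purple','jam_red','jam_green']:
        for r in bot.trace(cam,n)[:1]:
            P=cloud(cam,r['region'],dep)
            zt=np.percentile(P[:,2],90); Q=P[abs(P[:,2]-zt)<.006]; Q=Q[np.hypot(*(Q[:,:2]-np.median(Q[:,:2],0)).T)<.04]
            (cx,cy),R=cv2.minEnclosingCircle((Q[:,:2]*1000).astype(np.float32))
            c=np.array([cx,cy])/1000; d=Q[:,:2]-c; a=np.degrees(np.arctan2(d[:,1],d[:,0]))//30*30; rr=np.hypot(*d.T)*1000
            print(cam,n,round(r['conf'],2),'zt',zt.round(4),'circ',round(cx,1),round(cy,1),round(R,1),'rad',[int(rr[a==k].max()) if (a==k).any() else 0 for k in range(-180,180,30)])
E
python3 look2.py 1
```

```text
top jam_purple 0.54 zt 0.0358 circ 532.7 -2.4 30.1 rad [27, 26, 24, 27, 30, 27, 28, 28, 29, 30, 30, 29]
top jam_red 0.58 zt 0.0363 circ 535.3 -66.1 29.9 rad [26, 29, 28, 27, 28, 28, 29, 29, 29, 29, 28, 27]
top jam_green 0.56 zt 0.0355 circ 592.3 -32.7 30.1 rad [27, 27, 30, 28, 26, 25, 29, 30, 29, 30, 28, 29]
scene jam_orange 0.43 zt 0.0316 circ 614.6 215.5 28.9 rad [28, 28, 28, 25, 22, 22, 27, 28, 26, 26, 25, 27]
scene jam_purple 0.77 zt 0.0326 circ 533.5 -1.3 31.1 rad [28, 31, 28, 31, 30, 29, 26, 25, 31, 29, 30, 31]
scene jam_red 0.53 zt 0.033 circ 533.6 -69.7 32.2 rad [25, 32, 23, 24, 27, 29, 32, 32, 30, 29, 26, 25]
```

```bash
python3 -c "
import cv2
a=cv2.imread('pics/top_1.png')[135:215,190:270]
cv2.imwrite('pics/v1.png',cv2.resize(a,(560,560),interpolation=3))"
```

```text
(no output)
```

View pics/v1.png

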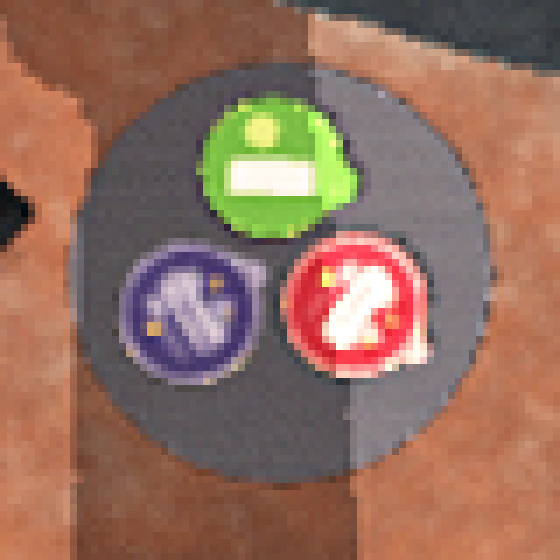

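>>> servo_tool:
  rows: "-0.18 -0.325 -0.25 0 0 -0.042 1;-0.18 -0.325 -0.25 0 0 -0.042 1;-0.18 -0.325 -0.25 0 0 -0.042 1;-0.18 -0.325 -0.25 0 0 -0.042 1;-0.18 -0.325 -0.25 0 0 -0.042 1;-0.18 -0.325 -0.25 0 0 -0.042 1"

```text
time: 9.7
tool_pos: [0.5343, 0.0007, 0.1025]
ee_rot: [1.571, 2.718, 0.002]
contact_force: [0.1, -0.2, 0.3]
grip_width: 0.0853
grasp_force: 0.0
```

>>> servo_tool:
  rows: "0 0 0 0 0 0 1;0 0 0 0 0 0 1"

```text
time: 9.9
tool_pos: [0.5342, 0.0008, 0.1024]
ee_rot: [1.57, 2.718, 0.002]
contact_force: [0.2, 0.8, 0.0]
grip_width: 0.0853
grasp_force: 0.0
```

>>> servo_tool:
  rows: "-0.004 -0.008 -0.1 0 0 0 1;-0.004 -0.008 -0.2 0 0 0 1;-0.004 -0.008 -0.26 0 0 0 1;-0.004 -0.008 -0.29 0 0 0 1;-0.004 -0.008 -0.29 0 0 0 1;-0.004 -0.008 -0.29 0 0 0 1"

```text
time: 10.5
tool_pos: [0.5326, -0.0022, 0.0152]
ee_rot: [1.572, 2.718, 0.001]
contact_force: [0.6, -0.5, 0.8]
grip_width: 0.0853
grasp_force: 0.0
```

>>> servo_tool:
  rows: "0 0 0 0 0 0 -1;0 0 0 0 0 0 -1;0 0 0 0 0 0 -1;0 0 0 0 0 0 -1;0 0 0 0 0 0 -1;0 0 0 0 0 0 -1;0 0 0 0 0 0 -1;0 0 0 0 0 0 -1"

```text
time: 11.3
tool_pos: [0.5333, -0.0025, 0.0165]
ee_rot: [1.572, 2.716, 0.002]
contact_force: [-1.2, 0.5, 5.7]
grip_width: 0.0539
grasp_force: 61.8
```

>>> servo_tool:
  rows: "0 0 0.03 0 0 0 -1;0 0 0.1 0 0 0 -1;0 0 0.2 0 0 0 -1;0 0 0.28 0 0 0 -1;0 0 0.28 0 0 0 -1"

```text
time: 11.8
tool_pos: [0.535, -0.0028, 0.1034]
ee_rot: [1.569, 2.712, 0.006]
contact_force: [-0.3, -1.1, 0.3]
grip_width: 0.0535
grasp_force: 63.0
```

>>> servo_tool:
  rows: "0.03 -0.1 0 0 0 0 -1;0.06 -0.24 0 0 0 0 -1;0.1 -0.38 0 0 0 0 -1;0.14 -0.52 0 0 0 0 -1;0.17 -0.66 0 0 0 0 -1;0.18 -0.8 0 0 0 0 -1;0.182 -0.9 0 0 0 0 -1;0.182 -0.938 0 0 0 0 -1"

```text
time: 12.6
tool_pos: [0.5853, -0.2869, 0.0967]
ee_rot: [-1.578, -2.716, 0.001]
contact_force: [-1.0, -0.1, -0.8]
grip_width: 0.0539
grasp_force: 63.0
```

>>> servo_tool:
  rows: "0 0 0 0 0 0 -1;0 0 0 0 0 0 -1;0 0 0 0 0 0 -1"

```text
time: 12.9
tool_pos: [0.5862, -0.2819, 0.098]
ee_rot: [-1.57, -2.72, -0.001]
contact_force: [0.3, -0.1, -1.0]
grip_width: 0.0538
grasp_force: 63.0
```

>>> servo_tool:
  rows: "0.004 -0.006 -0.1 0 0 0 -1;0.004 -0.006 -0.2 0 0 0 -1;0.004 -0.006 -0.25 0 0 0 -1;0.004 -0.006 -0.265 0 0 0 -1;0.004 -0.006 -0.27 0 0 0 -1;0.004 -0.006 -0.27 0 0 0 -1"

```text
time: 13.5
tool_pos: [0.5883, -0.2857, 0.0186]
ee_rot: [1.572, 2.718, -0.0]
contact_force: [-0.6, 0.4, 0.2]
grip_width: 0.0537
grasp_force: 63.0
```

>>> servo_tool:
  rows: "0 0 -0.004 0 0 0 -1;0 0 -0.007 0 0 0 -1;0 0 -0.007 0 0 0 -1"

```text
time: 13.8
tool_pos: [0.5878, -0.2859, 0.0158]
ee_rot: [1.573, 2.718, -0.0]
contact_force: [-0.0, -0.7, 0.3]
grip_width: 0.0537
grasp_force: 63.1
```

>>> servo_tool:
  rows: "0 0 -0.004 0 0 0 -1;0 0 -0.004 0 0 0 -1"

```text
time: 14.0
tool_pos: [0.5879, -0.2861, 0.0156]
ee_rot: [1.573, 2.717, -0.0]
contact_force: [-1.4, 0.5, 4.4]
grip_width: 0.0535
grasp_force: 63.4
```

>>> servo_tool:
  rows: "0 0 0 0 0 0 1;0 0 0 0 0 0 1;0 0 0 0 0 0 1;0 0 0 0 0 0 1;0 0 0 0 0 0 1;0 0 0 0 0 0 1;0 0 0.1 0 0 0 1;0 0 0.25 0 0 0 1"

```text
time: 14.8
tool_pos: [0.5844, -0.2837, 0.0848]
ee_rot: [-1.569, -2.711, -0.0]
contact_force: [0.7, -0.0, -0.1]
grip_width: 0.0854
grasp_force: 0.0
```

>>> servo_tool:
  rows: "0 0 0.05 0 0 -0.1667 1;-0.18 0.727 0.05 0 0 -0.1667 1;-0.18 0.727 0.05 0 0 -0.1667 1;-0.18 0.727 0.05 0 0 -0.1667 1;-0.18 0.727 0.05 0 0 -0.1667 1;-0.18 0.727 0.05 0 0 -0.1667 1;-0.18 0.727 0.05 0 0 -0.1667 1;-0.18 0.727 0.05 0 0 -0.1667 1"

```text
time: 15.6
tool_pos: [0.5332, -0.0664, 0.104]
ee_rot: [2.72, 1.571, 0.0]
contact_force: [-0.3, 0.0, 0.1]
grip_width: 0.0855
grasp_force: 0.0
```

>>> servo_tool:
  rows: "0 0 0 0 0 0 1;0 0 0 0 0 0 1"

```text
time: 15.8
tool_pos: [0.5336, -0.0681, 0.1039]
ee_rot: [2.721, 1.569, 0.0]
contact_force: [-0.1, 0.3, -0.1]
grip_width: 0.0854
grasp_force: 0.0
```

```bash
python3 look2.py 2 | cut -c1-70
```

```text
top jam_orange 0.58 zt 0.0349 circ 616.1 218.0 30.8 rad [27, 29, 30, 3
top jam_purple 0.86 zt 0.0355 circ 585.9 -284.8 29.7 rad [28, 27, 26, 
scene jam_orange 0.57 zt 0.0316 circ 614.6 218.8 29.8 rad [29, 29, 29,
scene jam_purple 0.7 zt 0.0318 circ 586.3 -285.8 30.4 rad [29, 28, 27,
scene jam_red 0.54 zt 0.0328 circ 535.6 -66.9 29.9 rad [29, 29, 27, 29
scene jam_green 0.59 zt 0.0329 circ 583.6 -33.1 35.4 rad [21, 35, 29,
```

Orange and purple are within 2–3 mm of their coaster centres. Now red.

>>> servo_tool:
  rows: "0.003 0 -0.1 0 0 0 1;0.003 0 -0.2 0 0 0 1;0.003 0 -0.26 0 0 0 1;0.003 0 -0.295 0 0 0 1;0.003 0 -0.295 0 0 0 1;0.003 0 -0.295 0 0 0 1"

```text
time: 16.9
tool_pos: [0.5349, -0.0676, 0.0161]
ee_rot: [2.722, 1.568, 0.001]
contact_force: [-0.0, 0.3, 0.4]
grip_width: 0.0854
grasp_force: 0.0
```

>>> servo_tool:
  rows: "0 0 0 0 0 0 -1;0 0 0 0 0 0 -1;0 0 0 0 0 0 -1;0 0 0 0 0 0 -1;0 0 0 0 0 0 -1;0 0 0 0 0 0 -1;0 0 0 0 0 0 -1;0 0 0 0 0 0 -1"

```text
time: 17.7
tool_pos: [0.536, -0.0678, 0.0177]
ee_rot: [2.72, 1.567, 0.005]
contact_force: [0.4, -0.4, 4.7]
grip_width: 0.0537
grasp_force: 62.1
```

>>> servo_tool:
  rows: "0 0 0.03 0 0 0 -1;0 0 0.1 0 0 0 -1;0 0 0.2 0 0 0 -1;0 0 0.28 0 0 0 -1;0 0 0.28 0 0 0 -1"

```text
time: 18.2
tool_pos: [0.5375, -0.0683, 0.1044]
ee_rot: [2.717, 1.565, 0.01]
contact_force: [0.8, -0.8, -0.0]
grip_width: 0.0537
grasp_force: 63.0
```

>>> servo_tool:
  rows: "-0.03 0.1 0 0 0 0 -1;-0.07 0.24 0 0 0 0 -1;-0.11 0.38 0 0 0 0 -1;-0.16 0.54 0 0 0 0 -1;-0.2 0.68 0 0 0 0 -1;-0.24 0.82 0 0 0 0 -1;-0.27 0.92 0 0 0 0 -1;-0.28 0.95 0 0 0 0 -1"

```text
time: 19.0
tool_pos: [0.4484, 0.22, 0.0984]
ee_rot: [-2.718, -1.573, 0.002]
contact_force: [0.4, -0.6, 0.4]
grip_width: 0.054
grasp_force: 63.0
```

>>> servo_tool:
  rows: "-0.035 0.13 0 0 0 0 -1;-0.035 0.13 0 0 0 0 -1;-0.035 0.13 0 0 0 0 -1;-0.035 0.13 0 0 0 0 -1"

```text
time: 19.4
tool_pos: [0.4399, 0.2555, 0.0988]
ee_rot: [2.723, 1.566, -0.002]
contact_force: [-0.1, -0.2, 0.3]
grip_width: 0.0535
grasp_force: 63.1
```

>>> servo_tool:
  rows: "0 0 -0.1 0 0 0 -1;0 0 -0.2 0 0 0 -1;0 0 -0.25 0 0 0 -1;0 0 -0.265 0 0 0 -1;0 0 -0.27 0 0 0 -1;0 0 -0.27 0 0 0 -1"

```text
time: 20.0
tool_pos: [0.4407, 0.2563, 0.0192]
ee_rot: [2.723, 1.566, 0.002]
contact_force: [0.6, 0.2, 0.0]
grip_width: 0.0534
grasp_force: 63.1
```

>>> servo_tool:
  rows: "0 0 -0.004 0 0 0 -1;0 0 -0.007 0 0 0 -1;0 0 -0.007 0 0 0 -1"

```text
time: 20.3
tool_pos: [0.4403, 0.2568, 0.0169]
ee_rot: [2.722, 1.568, 0.002]
contact_force: [0.3, -0.6, 1.1]
grip_width: 0.053
grasp_force: 63.1
```

>>> servo_tool:
  rows: "0 0 -0.004 0 0 0 -1;0 0 -0.004 0 0 0 -1"

```text
time: 20.5
tool_pos: [0.4404, 0.2569, 0.0168]
ee_rot: [2.722, 1.568, 0.003]
contact_force: [-2.7, -0.9, 6.4]
grip_width: 0.0536
grasp_force: 63.6
```

>>> servo_tool:
  rows: "0 0 0 0 0 0 1;0 0 0 0 0 0 1;0 0 0 0 0 0 1;0 0 0 0 0 0 1;0 0 0 0 0 0 1;0 0 0 0 0 0 1;0 0 0.1 0 0 0 1;0 0 0.25 0 0 0 1"

```text
time: 21.3
tool_pos: [0.4366, 0.2552, 0.087]
ee_rot: [-2.721, -1.567, 0.013]
contact_force: [0.1, 0.4, -0.1]
grip_width: 0.0854
grasp_force: 0.0
```

```bash
python3 look2.py 3 | cut -c1-70
python3 - <<'E'
from h import *
im,dep=bot.camera('top'); P=cloud('top',np.ones(dep.shape,bool),dep)
Q=P[(P[:,2]>.02)&(P[:,0]>.63)&(P[:,0]<.8)]
for y in np.arange(.1,-.2,-.02):
    m=abs(Q[:,1]-y)<.01
    if m.any():
        q=Q[m]; i=q[:,0].argmin(); print(round(y,2),q[i].round(3),'zmax',q[q[:,0]<.70][:,2].max(initial=0).round(3))
E
```

```text
top jam_orange 0.54 zt 0.035 circ 615.5 217.6 29.0 rad [26, 26, 29, 28
top jam_purple 0.9 zt 0.0356 circ 587.2 -286.2 28.9 rad [26, 25, 25, 2
top jam_red 0.51 zt 0.0353 circ 438.6 257.5 29.2 rad [25, 29, 27, 27, 
top jam_green 0.78 zt 0.0355 circ 592.6 -33.5 30.4 rad [27, 26, 30, 28
scene jam_orange 0.45 zt 0.0318 circ 615.7 216.3 30.2 rad [29, 30, 30,
scene jam_purple 0.59 zt 0.0321 circ 584.4 -285.1 31.3 rad [31, 29, 28
scene jam_red 0.64 zt 0.0315 circ 439.9 258.7 32.6 rad [28, 32, 26, 28
scene jam_green 0.75 zt 0.0322 circ 592.0 -32.1 30.7 rad [30, 28, 29, 
0.1 [0.71  0.108 0.041] zmax 0.0
0.04 [0.719 0.031 0.079] zmax 0.0
0.02 [0.683 0.011 0.078] zmax 0.083
-0.0 [ 0.672 -0.009  0.082] zmax 0.086
-0.02 [ 0.669 -0.025  0.084] zmax 0.084
-0.04 [ 0.669 -0.031  0.083] zmax 0.084
-0.06 [ 0.675 -0.053  0.083] zmax 0.083
-0.08 [ 0.69  -0.071  0.081] zmax 0.082
-0.12 [ 0.714 -0.13   0.051] zmax 0.0
-0.14 [ 0.708 -0.144  0.054] zmax 0.0
-0.16 [ 0.708 -0.152  0.056] zmax 0.0
-0.18 [ 0.716 -0.172  0.057] zmax 0.0
-0.2 [ 0.775 -0.191  0.028] zmax 0.0
```

>>> servo_tool:
  rows: "0 0 0.05 0 0 0 1;0.505 -0.965 0.05 0 0 0 1;0.505 -0.965 0.05 0 0 0 1;0.505 -0.965 0.05 0 0 0 1;0.505 -0.965 0.05 0 0 0 1;0.505 -0.965 0.05 0 0 0 1;0.505 -0.965 0.05 0 0 0 1;0.505 -0.965 0.05 0 0 0 1"

```text
time: 22.65
tool_pos: [0.5923, -0.0368, 0.1042]
ee_rot: [2.724, 1.563, -0.001]
contact_force: [-0.7, 0.5, -0.8]
grip_width: 0.0852
grasp_force: 0.0
```

>>> servo_tool:
  rows: "0 0 0 0 0 0 1;0 0 0 0 0 0 1;0 0 0 0 0 0 1"

```text
time: 22.95
tool_pos: [0.5905, -0.0319, 0.1045]
ee_rot: [-2.72, -1.569, 0.001]
contact_force: [-0.7, 0.8, -0.7]
grip_width: 0.0853
grasp_force: 0.0
```

>>> servo_tool:
  rows: "0.003 0 -0.1 0 0 0 1;0.003 0 -0.2 0 0 0 1;0.003 0 -0.26 0 0 0 1;0.003 0 -0.295 0 0 0 1;0.003 0 -0.295 0 0 0 1;0.003 0 -0.295 0 0 0 1"

```text
time: 23.55
tool_pos: [0.5925, -0.0323, 0.0174]
ee_rot: [2.721, 1.569, 0.001]
contact_force: [-0.0, -0.6, 0.4]
grip_width: 0.0853
grasp_force: 0.0
```

>>> servo_tool:
  rows: "0 0 0 0 0 0 -1;0 0 0 0 0 0 -1;0 0 0 0 0 0 -1;0 0 0 0 0 0 -1;0 0 0 0 0 0 -1;0 0 0 0 0 0 -1;0 0 0 0 0 0 -1;0 0 0 0 0 0 -1"

```text
time: 24.35
tool_pos: [0.594, -0.0332, 0.019]
ee_rot: [2.72, 1.567, 0.005]
contact_force: [-0.4, 0.0, 5.7]
grip_width: 0.0535
grasp_force: 62.5
```

>>> servo_tool:
  rows: "0 0 0.03 0 0 0 -1;0 0 0.1 0 0 0 -1;0 0 0.2 0 0 0 -1;0 0 0.28 0 0 0 -1;0 0 0.28 0 0 0 -1"

```text
time: 24.85
tool_pos: [0.5952, -0.0335, 0.1056]
ee_rot: [2.718, 1.565, 0.01]
contact_force: [1.1, 0.6, -0.3]
grip_width: 0.0537
grasp_force: 63.0
```

>>> servo_tool:
  rows: "-0.07 -0.1 0 0 0 0 -1;-0.15 -0.22 0 0 0 0 -1;-0.23 -0.34 0 0 0 0 -1;-0.31 -0.46 0 0 0 0 -1;-0.39 -0.58 0 0 0 0 -1;-0.46 -0.69 0 0 0 0 -1;-0.5 -0.747 0 0 0 0 -1;-0.5 -0.747 0 0 0 0 -1"

```text
time: 25.65
tool_pos: [0.44, -0.2588, 0.0994]
ee_rot: [-2.725, -1.561, 0.003]
contact_force: [0.1, 0.6, -0.1]
grip_width: 0.0533
grasp_force: 63.0
```

>>> servo_tool:
  rows: "0 0 0 0 0 0 -1;0 0 0 0 0 0 -1;0 0 0 0 0 0 -1"

```text
time: 25.95
tool_pos: [0.4427, -0.256, 0.1002]
ee_rot: [-2.72, -1.57, -0.0]
contact_force: [-0.0, -0.6, 0.1]
grip_width: 0.0534
grasp_force: 63.0
```

>>> servo_tool:
  rows: "0 -0.003 -0.1 0 0 0 -1;0 -0.003 -0.2 0 0 0 -1;0 -0.003 -0.25 0 0 0 -1;0 -0.003 -0.265 0 0 0 -1;0 -0.003 -0.27 0 0 0 -1;0 -0.003 -0.27 0 0 0 -1"

```text
time: 26.55
tool_pos: [0.443, -0.2581, 0.0204]
ee_rot: [2.72, 1.568, 0.001]
contact_force: [-0.2, -0.1, -0.3]
grip_width: 0.0536
grasp_force: 63.0
```

>>> servo_tool:
  rows: "0 0 -0.004 0 0 0 -1;0 0 -0.007 0 0 0 -1;0 0 -0.007 0 0 0 -1"

```text
time: 26.85
tool_pos: [0.4425, -0.2583, 0.018]
ee_rot: [2.722, 1.567, 0.001]
contact_force: [0.0, 0.3, 0.6]
grip_width: 0.0537
grasp_force: 63.0
```

>>> servo_tool:
  rows: "0 0 -0.004 0 0 0 -1;0 0 -0.004 0 0 0 -1"

```text
time: 27.05
tool_pos: [0.4425, -0.2583, 0.0179]
ee_rot: [2.721, 1.567, 0.001]
contact_force: [-1.8, 1.5, 5.6]
grip_width: 0.0535
grasp_force: 63.6
```

>>> servo_tool:
  rows: "0 0 0 0 0 0 1;0 0 0 0 0 0 1;0 0 0 0 0 0 1;0 0 0 0 0 0 1;0 0 0 0 0 0 1;0 0 0 0 0 0 1;0 0 0.1 0 0 0 1;0 0 0.25 0 0 0 1"

```text
time: 27.85
tool_pos: [0.4395, -0.2559, 0.0882]
ee_rot: [-2.716, -1.564, 0.005]
contact_force: [-0.1, 0.3, -0.5]
grip_width: 0.0853
grasp_force: 0.0
```

>>> servo_tool:
  rows: "0 0 0.3 0 0 0 1;0 0.6 0.4 0 0 0 1;0 0.6 0.4 0 0 0 1;0 0.6 0.4 0 0 0 1;0 0.6 0.4 0 0 0 1;0 0.6 0.4 0 0 0 1;0 0.6 0.4 0 0 0 1;0 0.6 0.4 0 0 0 1"

```text
time: 28.65
tool_pos: [0.4419, -0.0786, 0.2104]
ee_rot: [-2.723, -1.567, 0.002]
contact_force: [0.1, -1.2, 0.7]
grip_width: 0.0855
grasp_force: 0.0
```

```bash
python3 look2.py 4 | cut -c1-70; python3 -c "
import cv2
a=cv2.imread('pics/top_4.png')[120:240,90:420]
cv2.imwrite('pics/v4.png',cv2.resize(a,(792,288),interpolation=3))"
```

```text
top jam_orange 0.88 zt 0.035 circ 615.4 217.5 31.0 rad [28, 28, 30, 30
top jam_purple 0.88 zt 0.0354 circ 587.3 -285.8 29.9 rad [27, 26, 26, 
top jam_red 0.86 zt 0.0353 circ 440.4 256.3 31.2 rad [27, 31, 30, 26, 
top jam_green 0.65 zt 0.0347 circ 440.6 -258.4 29.5 rad [24, 27, 29, 2
scene jam_orange 0.64 zt 0.0317 circ 615.5 215.9 30.8 rad [30, 28, 27,
scene jam_purple 0.64 zt 0.0319 circ 584.8 -286.1 29.7 rad [29, 29, 28
scene jam_red 0.55 zt 0.0317 circ 442.8 256.0 32.6 rad [30, 32, 26, 23
scene jam_green 0.75 zt 0.0312 circ 440.8 -259.2 32.2 rad [27, 27, 32,
```

View pics/v4.png

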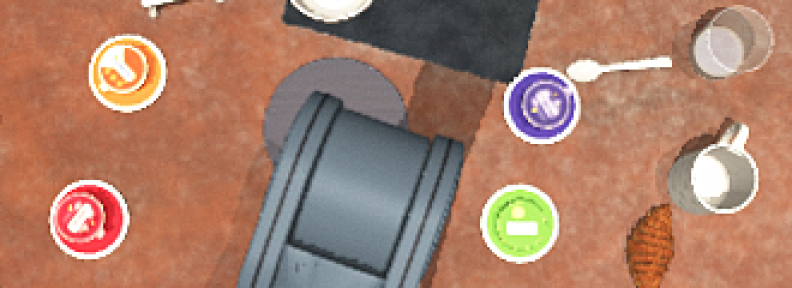

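All four cups stand centred on their own coasters: orange at (127,73), red (89,219), purple (541,105) and green (519,224). The mug hasn't moved and the arm is clear, so I'm handing the job in.

```bash
python3 -c "
from workcell import bot
print(bot.close_job())"
```

```text
the job is handed in; nothing more can be done
None
```

The job is handed in at about 29 s: all four cups were set down upright, measured within about 4 mm of their own coasters' centres, and the mug was left where it was; no verdict was returned.

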